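Test the shortest torch's switch on the display board

ROBOT

A 7-joint arm with a two-finger parallel gripper is mounted at the origin on the work surface. World frame = base frame: x ahead of the robot, y to its left, z up, the work surface at z = 0. Lengths are in mm, angles in rad, forces in N, time in s.
With the tool pointing down it reaches from about 350 to 900 mm from the base axis. Payload 7.2 kg.
Tool frame: the origin (TCP) lies at the very end of the fingers, on their centre line; the grasp point (between the pads) lies 19 mm behind it; z points along the fingers, y is the line along which they close (so a half turn about z gives the same grasp; the last joint's range is limited). The gripper opens to 85 mm and grips with 20 to 120 N. Pads are 22 mm wide; open, the fingers measure 114 mm over their backs; the gripper's body (76 mm by 85 mm) begins 54 mm behind the grasp point. The pads swing forward as they close: fully open they stand 13 mm farther back than shut.
Start: joints at [1.078, 0.411, -0.013, 1.596, 0.006, 1.134, -0.082], TCP at [257.576, -569.459, 231.297] pointing down, gripper open.
Joint ranges: [-2.95, 2.95], [-0.29, 1.99], [-1.47, 1.44], [0.14, 2.54], [-1.03, 4.17], [0.13, 1.85], [-2.86, 2.86]. Speed limits (rad/s): [2.39, 2.39, 3.01, 3.01, 3.14, 3.14, 3.14].

INTERFACE

Orientations are given as [roll, pitch, yaw] about the fixed x, y, z axes, in that order (R = Rz(yaw) Ry(pitch) Rx(roll)).
In Python, from station import manip, optics gives the robot as it stands. The module is installed in compiled form; this text tells all that it offers.
- The arm moves only by the tool play_rows, never from a script. Its argument "increments" is a list of rows, each a list of 7 numbers: the shift along the tool's x, y, z in cm, then the turn, a rotation vector about the tool's x, y, z in rad, then the opening, from 0 (shut) to 1 (fully open). A call has 1 to 20 rows; each row is the pose to reach, as a shift and turn from the pose commanded when the call began, along the tool's axes at that moment; what a row does not reach only later rows make up. A row lasts 1/10 s, in which the tool goes at most 50 mm and 8.59 degrees, less where a joint would pass 70% of its speed; a pose out of reach is approached as far as the arm can. A call with a gripper value outside its range is refused whole. The fingers move at their own pace and stop on an object; the grip force is fixed at half the most. Time passes only in rows, so rows that repeat a pose let the fingers close. It gives the time, the measured TCP pose, the force, the opening and the grip force at its end, in the units of the state.
- manip.state(): the state, without advancing time (a new reading comes with each control period).
- optics.get_image(name): name is "scene" or "top" or "wrist"; returns a dict with "image" (420x560x3 uint8, red, green, blue), "fx", "fy", "cx", "cy" (pixels), "distortion" ([k1, k2, p1, p2, k3] as OpenCV has them; the pictures are not rectified), "eye" and "rotation" of the camera in the world. Camera axes: x right, y down, z forward; pixel columns grow to the right and rows downward; lengths in mm; the calibration is good to about 2 mm. A picture is of the moment at which its call begins. There is no depth.
- manip.job_done(): hands the job in; it is judged then, once.
The state is a dict: "time_s": time; "joint_positions": joint angles; "qd": joint speeds; "tau": joint torques, N m; "ee_pos": TCP position; "eef_rot": TCP orientation; "contact_force": force on the tool from outside, world axes, zero at the start; "wrist_torque": the same for the moment, N m; "finger_gap": finger opening in mm; "grip_force": force on a finger pad.
Only numpy, scipy, OpenCV 4.12 (cv2) and the standard library are available. Lean on these libraries where they do the work, as an engineer would, in place of code of your own. Each camera call takes 0.05 s, during which the arm holds its last target. There are 200 camera calls.

TASK

Three metal torches lie on the pegboard. Test the shortest one: with the fingertips gently press its switch right down from above, keep it down for a second or two, then let go and draw clear. Do not pick up or shift the torch, press no other switch, and leave everything else on the board where it is.

Things in the scene. Friction and masses are not known exactly. Their poses are not given: they have to be found in the camera images.
- torch_short: the shortest of three bare-metal hand torches, 110 mm long, lying loose on a flat: hexagonal head (front 30 mm) and tail (20 mm) 38 mm across flats, 30 mm round grip between. Origin: under mid-length, on the pegboard (z = 0.006). x = towards the lens, z = up. Switch cap on top at x = -5 mm; mass about 150 g
- switch_short_top (a point): centre of the top face of the shortest torch's round black rubber switch cap, 18 mm across; moves with it: 46 mm above the pegboard when up, 40 mm when fully down (the torch's head and tail are 38 mm high). z = up
- switch_short (a joint): spring push-switch of that torch: 0 m = up (released), 0.006 m = fully down. It starts moving at 1.5 N, is two thirds down at 3.8 N and fully down at 5 N; it springs back when let go
- torch_mid: the middle-length one of three bare-metal hand torches, 150 mm long, lying loose on a flat: hexagonal head (front 35 mm) and tail (20 mm) 38 mm across flats, 30 mm round grip between. Origin: under mid-length, on the pegboard (z = 0.006). x = towards the lens, z = up. Switch cap on top at x = +10 mm; leave it alone
- switch_mid_top (a point): centre of the top face of the middle-length torch's round black rubber switch cap, 18 mm across; moves with it: 46 mm above the pegboard when up, 40 mm when fully down (the torch's head and tail are 38 mm high). z = up
- switch_mid (a joint): spring push-switch of that torch: 0 m = up (released), 0.006 m = fully down. It starts moving at 1.5 N, is two thirds down at 3.8 N and fully down at 5 N; it springs back when let go. Leave it alone
- torch_long: the longest of three bare-metal hand torches, 195 mm long, lying loose on a flat: hexagonal head (front 40 mm) and tail (20 mm) 38 mm across flats, 30 mm round grip between. Origin: under mid-length, on the pegboard (z = 0.006). x = towards the lens, z = up. Switch cap on top at x = +27.5 mm; leave it alone
- switch_long_top (a point): centre of the top face of the longest torch's round black rubber switch cap, 18 mm across; moves with it: 46 mm above the pegboard when up, 40 mm when fully down (the torch's head and tail are 38 mm high). z = up
- switch_long (a joint): spring push-switch of that torch: 0 m = up (released), 0.006 m = fully down. It starts moving at 1.5 N, is two thirds down at 3.8 N and fully down at 5 N; it springs back when let go. Leave it alone
- angle_torch: olive angle-head torch standing upright and loose on the far part of the pegboard: a 38 mm thick, 125 mm tall tube with a 48 mm wide head at the top that reaches 47 mm towards its -x; 139 mm high in all. Origin: centre of its foot. Leave it alone
- tin: round flat steel tin, 70 mm across, 26 mm high, loose on the far part of the pegboard. Origin: centre of its underside. Leave it alone
Not all that is in view belongs to the job. Leave any yellow look-alike of the torch_short alone.

How it is judged:
By the outcome, as a careful person would: the job done as asked, in the order asked, and still so for the second after the job is handed in, with the robot touching nothing.
It also fails if it takes over 32 s, if anything falls off the work surface, if the arm or the gripper's body presses on something with over 40 N, if the wrist force passes 120 N, or if a joint passes its speed limit or range.

## Working session

There is one attempt and no reset: what is moved stays moved. The work goes in short steps, Python scripts to look and compute and a tool call to move; the robot and the scene stay as the last step left them, time stands still between calls to the robot, and variables do not carry over. Pictures are saved under pics/ and viewed, at most 10 in all, crops included, and the job is handed in when it is done.

Besides the shell and the picture viewer there is one more tool, called by a JSON object that holds its "fn" and its "kwargs", one argument or row to a line. play_rows: Moves the arm, as the interface text tells. Its arguments: {"type":"object","properties":{"increments":{"type":"array"}},"required":["increments"]}

```bash
mkdir -p pics; cat > h.py <<'E'
import numpy as np, cv2
from station import manip, optics
def snap(n,f):
    d=optics.get_image(n); cv2.imwrite(f'pics/{f}.png',d['image'][:,:,::-1]); np.savez(f'pics/{f}.npz',**{k:np.array(v) for k,v in d.items()}); return d
def ray(d,uv,z):
    K=np.array([[d['fx'],0,d['cx']],[0,d['fy'],d['cy']],[0,0,1]],float)
    p=cv2.undistortPoints(np.array([[uv]],float),K,np.array(d['distortion'],float))[0,0]
    R=np.array(d['rotation']); 
    if R.shape!=(3,3): raise Exception(R.shape)
    v=R@np.array([p[0],p[1],1]); e=np.array(d['eye']); return e+v*(z-e[2])/v[2]
E
python3 - <<'E'
from h import *
snap('top','top1');snap('scene','scene1')
s=manip.state();print(s['time_s'],s['ee_pos'],s['eef_rot'],s['contact_force'],s['finger_gap'])
E
```

```text
0.1 [ 257.38350681 -569.053344    230.53277462] [-3.14012217e+00  9.28212035e-05  4.24896546e-01] [-0.03820197  0.57084412  0.21755697] 85.25394546792985
```

View pics/top1.png

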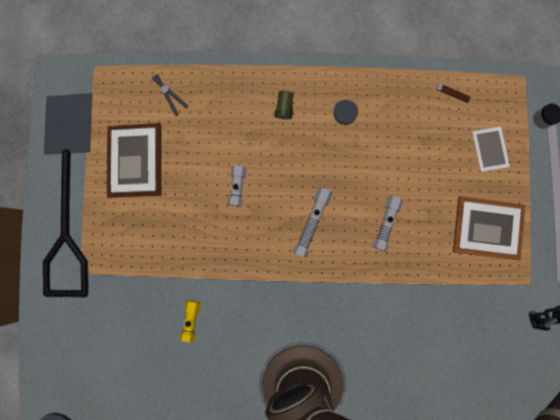

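View pics/scene1.png

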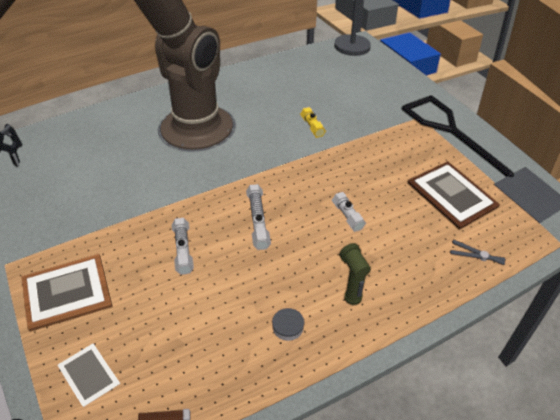

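The top view shows the short torch at about (237,187) with its switch at (236,187). The long torch's switch is at (317,212) and the mid torch's at (389,222). The yellow look-alike is off the board at (190,321). The scene view agrees, with the short torch's switch near (347,211).

```bash
python3 - <<'E'
from h import *
for f,pts in (('top1',[(236,187),(239,167),(235,206),(317,212),(285,105)]),('scene1',[(347,210)])):
    d=dict(np.load(f'pics/{f}.npz'))
    for p in pts: print(f,p,ray(d,p,52).round(1))
d=dict(np.load('pics/top1.npz'));im=d['image'][155:219,200:274]
cv2.imwrite('pics/c1.png',cv2.resize(im[:,:,::-1],None,fx=7,fy=7,interpolation=cv2.INTER_CUBIC))
E
```

```text
Traceback (most recent call last):
  File "h.py", line 9, in ray
    if R.shape!=(3,3): raise Exception(R.shape)
                       ^^^^^^^^^^^^^^^^^^^^^^^^
Exception: (3,)
```

Rotation comes as roll, pitch, yaw.

```bash
sed -i '/R.shape/d; s/R=np.array(d\[.rotation.\]);/R=Rotation.from_euler("xyz",d["rotation"]).as_matrix()/; 1a from scipy.spatial.transform import Rotation' h.py
python3 - <<'E'
from h import *
for f,pts in (('top1',[(236,187),(239,167),(235,206),(317,212),(285,105)]),('scene1',[(347,210)])):
    d=dict(np.load(f'pics/{f}.npz'))
    for p in pts: print(f,p,ray(d,p,52).round(1))
d=dict(np.load('pics/top1.npz'));im=d['image'][155:219,200:274]
cv2.imwrite('pics/c1.png',cv2.resize(im[:,:,::-1],None,fx=7,fy=7,interpolation=cv2.INTER_CUBIC))
E
```

```text
top1 (236, 187) [543.8 194.5  52. ]
top1 (239, 167) [598.9 188.3  52. ]
top1 (235, 206) [492.  195.4  52. ]
top1 (317, 212) [481.4 -26.6  52. ]
top1 (285, 105) [775.3  67.5  52. ]
scene1 (347, 210) [565.  180.3  52. ]
```

View pics/c1.png

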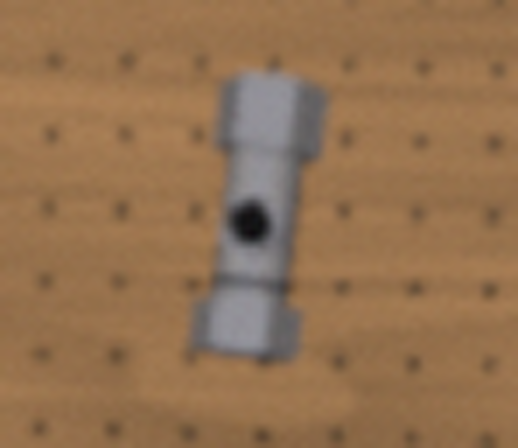

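The crop puts the short torch's cap at full-image pixel (235.2,186.1), which is about x=546, y=196. The end-to-end length measures about 107 mm, which fits the 110 mm torch. I'll traverse at height with the fingers shut.

{"fn": "play_rows", "kwargs": {
  "increments": [
    [4,-4,0,0,0,0,0],
    [8,-8,0,0,0,0,0],
    [12,-12,0,0,0,0,0],
    [15,-15,0,0,0,0,0],
    [18,-18,0,0,0,0,0],
    [21,-21,0,0,0,0,0],
    [24,-24,0,0,0,0,0],
    [27,-27,0,0,0,0,0],
    [30,-30,0,0,0,0,0],
    [33,-33,0,0,0,0,0],
    [36,-36,0,0,0,0,0],
    [39,-39,0,0,0,0,0],
    [42,-42,0,0,0,0,0],
    [45,-45,0,0,0,0,0],
    [48,-48,0,0,0,0,0],
    [51,-51,0,0,0,0,0],
    [54,-54,0,0,0,0,0],
    [56,-56,2,0,0,0,0],
    [57.8,-57.8,4,0,0,0,0],
    [57.8,-57.8,6,0,0,0,0]
  ]
}}

```text
time_s: 2.1
ee_pos: [545.9, 199.7, 170.2]
eef_rot: [-3.139, -0.001, 0.429]
contact_force: [-0.2, -0.4, 0.6]
finger_gap: -0.1
grip_force: 0.0
```

{"fn": "play_rows", "kwargs": {
  "increments": [
    [0,0,0,0,0,0,0],
    [0,0,0,0,0,0,0],
    [0,0,0,0,0,0,0]
  ]
}}

```text
time_s: 2.4
ee_pos: [546.5, 194.9, 172.4]
eef_rot: [3.141, -0.001, 0.424]
contact_force: [-0.3, 0.5, 0.2]
finger_gap: -0.0
grip_force: 0.0
```

```bash
python3 - <<'E'
from h import *
snap('wrist','w1')
s=manip.state();print(s['time_s'],s['ee_pos'],s['eef_rot'],s['contact_force'],s['finger_gap'])
E
```

```text
2.45 [546.64464239 194.91083242 172.58715184] [ 3.14105527e+00 -1.77678969e-03  4.23666967e-01] [-0.45052649  0.78203297  0.27497556] -0.046684901044383983
```

View pics/w1.png

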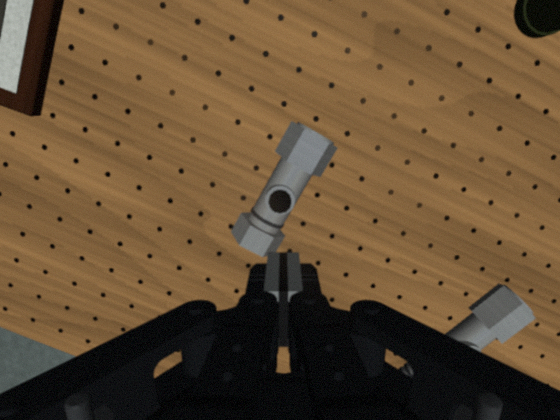

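The wrist view shows the torch with its cap at about (280,201) and the shut fingertips at (283,253).

```bash
python3 - <<'E'
from h import *
d=dict(np.load('pics/w1.npz'));im=d['image']
g=im.max(2)[185:220,262:300];m=(g<50).astype(np.uint8)
n,l,st,c=cv2.connectedComponentsWithStats(m);print(st[1:],c[1:]+[262,185])
i=1+st[1:,4].argmax();uv=c[i]+[262,185]
p=ray(d,uv,52);print(p,ray(d,(283,253),172.5))
s=manip.state();R=Rotation.from_euler('xyz',s['eef_rot']);print(d['eye'],R.inv().apply(p-s['ee_pos'])/10)
for q in ((308,140),(257,238)):print(ray(d,q,44))
E
```

```text
[[  7   5  22  23 363]] [[279.71349862 201.03581267]]
[546.10442738 197.25965162  52.        ] [554.07368689 198.29700837 172.5       ]
[609.10715769 223.43066401 315.06532009] [ 0.02589017 -0.24280411 12.05865148]
[596.94207268 196.48544428  44.        ]
[507.80999883 200.64920988  44.        ]
```

The target of (546,197) agrees with the top view. I'll descend to about 12 mm above the cap.

{"fn": "play_rows", "kwargs": {
  "increments": [
    [0,-0.2,2.5,0,0,0,0],
    [0,-0.2,5,0,0,0,0],
    [0,-0.2,7.5,0,0,0,0],
    [0,-0.2,9,0,0,0,0],
    [0,-0.2,10,0,0,0,0],
    [0,-0.2,10.5,0,0,0,0],
    [0,-0.2,10.8,0,0,0,0],
    [0,-0.2,10.8,0,0,0,0],
    [0,-0.2,10.8,0,0,0,0]
  ]
}}

```text
time_s: 3.35
ee_pos: [545.6, 197.4, 64.0]
eef_rot: [3.141, -0.001, 0.425]
contact_force: [-0.6, 0.1, 0.6]
finger_gap: -0.0
grip_force: 0.0
```

```bash
python3 - <<'E'
from h import *
snap('wrist','w2')
for _ in range(1):
    s=manip.state();print(s['time_s'],s['ee_pos'],s['eef_rot'],s['contact_force'])
E
```

```text
3.4 [545.59520051 197.40585312  63.98661071] [ 3.14142986e+00 -1.13081885e-03  4.24772894e-01] [-0.01964436  0.76717484  0.12225969]
```

View pics/w2.png

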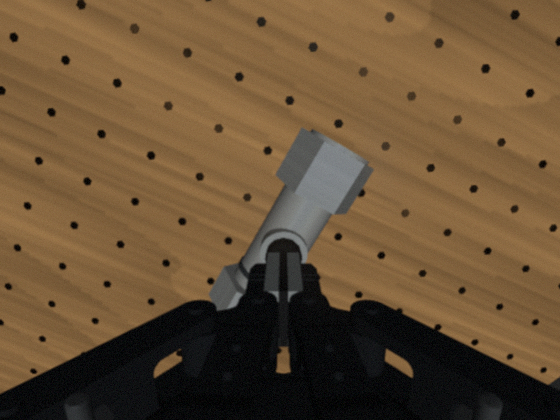

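The fingertips at (284,255) sit in line with the cap at (285,248). I'll ease down in small steps and watch the force.

{"fn": "play_rows", "kwargs": {
  "increments": [
    [0,0,0.4,0,0,0,0],
    [0,0,0.8,0,0,0,0],
    [0,0,1.0,0,0,0,0],
    [0,0,1.2,0,0,0,0],
    [0,0,1.3,0,0,0,0],
    [0,0,1.4,0,0,0,0],
    [0,0,1.5,0,0,0,0],
    [0,0,1.5,0,0,0,0],
    [0,0,1.5,0,0,0,0]
  ]
}}

```text
time_s: 4.3
ee_pos: [545.0, 197.1, 48.3]
eef_rot: [3.141, 0.0, 0.425]
contact_force: [-2.9, -1.4, 3.4]
finger_gap: 0.1
grip_force: 1.8
```

{"fn": "play_rows", "kwargs": {
  "increments": [
    [0,0,0.1,0,0,0,0],
    [0,0,0.2,0,0,0,0],
    [0,0,0.25,0,0,0,0],
    [0,0,0.25,0,0,0,0]
  ]
}}

```text
time_s: 4.7
ee_pos: [545.1, 197.2, 46.1]
eef_rot: [3.141, 0.0, 0.425]
contact_force: [-4.1, -1.7, 8.0]
finger_gap: 0.1
grip_force: 4.0
```

```bash
python3 - <<'E'
from h import *
d=snap('top','top2')
s=manip.state();print(s['time_s'],s['ee_pos'],s['contact_force'],s['wrist_torque'])
E
```

```text
4.75 [545.0544876  197.19853788  46.09671273] [-4.44242109 -1.53978681  8.81061178] [-0.31232207  0.83598526  0.00097394]
```

Switch is fully down (TCP z 46.1, about 8.5 N). I'll hold, easing off the slight sideways force.

{"fn": "play_rows", "kwargs": {
  "increments": [
    [-0.02,0,0,0,0,0,0],
    [-0.04,0,0,0,0,0,0],
    [-0.04,0,0,0,0,0,0],
    [-0.04,0,0,0,0,0,0],
    [-0.04,0,0,0,0,0,0],
    [-0.04,0,0,0,0,0,0],
    [-0.04,0,0,0,0,0,0],
    [-0.04,0,0,0,0,0,0],
    [-0.04,0,0,0,0,0,0],
    [-0.04,0,0,0,0,0,0],
    [-0.04,0,0,0,0,0,0],
    [-0.04,0,0,0,0,0,0]
  ]
}}

```text
time_s: 5.95
ee_pos: [545.0, 197.1, 46.1]
eef_rot: [3.141, -0.001, 0.425]
contact_force: [-2.5, -1.6, 7.9]
finger_gap: -0.1
grip_force: 3.5
```

{"fn": "play_rows", "kwargs": {
  "increments": [
    [0,0,0,0,0,0,0],
    [0,0,0,0,0,0,0],
    [0,0,-0.2,0,0,0,0],
    [0,0,-0.5,0,0,0,0],
    [0,0,-0.9,0,0,0,0],
    [0,0,-1.5,0,0,0,0],
    [0,0,-3,0,0,0,0],
    [0,0,-6,0,0,0,0],
    [0,0,-9,0,0,0,0],
    [0,0,-12.4,0,0,0,0],
    [0,0,-12.4,0,0,0,0],
    [0,0,-12.4,0,0,0,0],
    [0,0,-12.4,0,0,0,0]
  ]
}}

```text
time_s: 7.25
ee_pos: [544.3, 196.7, 169.4]
eef_rot: [3.141, 0.001, 0.425]
contact_force: [-0.6, 0.2, -0.2]
finger_gap: -0.0
grip_force: 0.0
```

```bash
python3 - <<'E'
from h import *
d=snap('wrist','w3')
g=d['image'].max(2)[185:220,262:300];m=(g<50).astype(np.uint8)
n,l,st,c=cv2.connectedComponentsWithStats(m);i=1+st[1:,4].argmax();print(c[i]+[262,185],ray(d,c[i]+[262,185],52))
s=manip.state();print(s['time_s'],s['ee_pos'],s['contact_force'])
E
```

```text
[282.88203753 200.09383378] [546.04715441 197.38176345  52.        ]
7.3 [544.19339272 196.64732932 168.95795492] [0.44234426 0.069202   0.69946288]
```

View pics/w3.png

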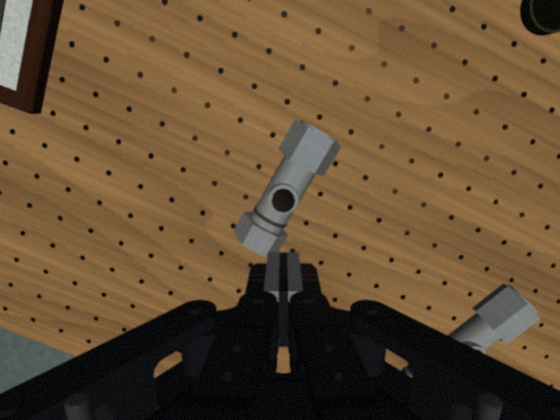

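The torch hasn't moved: the cap at (283,200) maps to (546.0,197.4), the same as before. The arm is clear of it.

```bash
python3 -c "
from station import manip
print(manip.job_done())"
```

```text
the job is handed in; nothing more can be done
None
```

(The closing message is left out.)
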